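Try two glue syringes and reject the one whose plunger sticks

TASK

The two empty glue syringes in the wooden rack need checking before they are refilled: first push each one's plunger straight down as far as it will go. Then take the syringe whose plunger stuck partway out of the rack and put it in the empty dark grey parts bin; leave the good one standing in the rack with its plunger fully home.

Things in the scene. Friction and masses are not known exactly. Their poses are not given: they have to be found in the camera images.
- syringe_1: One of two syringes that look alike, standing loose and upright in the rack, 0.08 kg: clear barrel 29 mm in diameter, nozzle cap (22 mm) down; white ribbed collar, 36 mm in diameter, 92 to 108 mm above the bottom, good to grip; above it the plunger's white rod, 12 mm, and round thumb plate, 26 mm in diameter, 5 mm thick. Origin: centre of the cap's bottom; z runs up the barrel.
- syringe_2: The other syringe, alike in every visible way; same sizes, origin and axes. One of the two sticks; only pushing shows which.
- plunger_1 (a joint): How far the plunger of syringe_1 is in, m: 0 drawn out, 0.036 fully home; starts at 0 to 0.005. A good one slides all the way with about 3 N, stays where it is left, and ends with its plate's top 5 mm above the collar. The bad one slides as easily at first, then jams solid less than halfway, at 0.012 to 0.018, for good.
- plunger_2 (a joint): The same for syringe_2.
- thumb_1 (a point): Centre of the top face of the thumb plate of syringe_1, where to push; 149 mm above the syringe's bottom when drawn out, 113 mm when home.
- thumb_2 (a point): The same for syringe_2.
- rack: Light wooden block fixed on the cart, 75 x 206 x 60 mm (x, y, z), with three holes 32 mm in diameter, 48 mm deep, in a row along its y axis at -70, 0 and 70 mm; hole floors 12 mm above the cart. Two hold the syringes, the third a capped glue stick, 30 mm in diameter, top 107 mm above the cart, no part of the job. Origin: centre of the underside.
- bin: Empty dark grey open parts bin (not the like bin of ribbons behind it) fixed on the cart, 161 x 179 x 117 mm (x, y, z), for the rejected syringe. Origin: centre of the underside. Rim 117 mm high (93 mm at the front, -x). Walls slope; the floor, 3 mm up, spans x -30 to 55 and y -57 to 57 mm. A syringe let go inside, nozzle first, comes to lean on a wall; its top may stand over the rim.

How it is judged (in metres and radians):
On the way:
1. both plungers have been pushed as far as they go, with both syringes standing in the rack: one is home, the other has jammed partway (value of joint plunger_1 above 0.031 m and value of joint plunger_2 above 0.012 m and horizontal distance between each of syringe_1, syringe_2 and rack below 0.1 m and height (world z) of each of syringe_1, syringe_2 below 0.03 m), for 0.2 s.
At the end, for the whole second after the job is handed in: The syringe whose plunger jams lies or leans at rest inside the grey bin, its lower end below 90 mm over the cart; the good one stands seated in a hole of the rack, within about 11 degrees of upright, its plunger within 5 mm of home (value of joint plunger_1 above 0.031 m and x of syringe_1 in the frame of rack between -0.02 and 0.02 m and horizontal distance between syringe_1 and rack below 0.1 m and height (world z) of syringe_1 below 0.03 m and angle between syringe_1's own z axis and vertical below 0.2 rad and ((x of syringe_2 in the frame of bin between -0.075 and 0.08 m and y of syringe_2 in the frame of bin between -0.085 and 0.085 m and height (world z) of syringe_2 below 0.09 m) or (x of thumb_2 in the frame of bin between -0.075 and 0.08 m and y of thumb_2 in the frame of bin between -0.085 and 0.085 m and height (world z) of thumb_2 below 0.09 m)) and linear speed of each of syringe_2, syringe_1 below 0.03 m/s); the robot touches nothing.
It also fails if it takes over 58 s, if anything falls off the work surface, if the arm or the gripper's body presses on something with over 40 N, if the wrist force passes 120 N, or if a joint passes its speed limit or range.

ROBOT

A 7-joint arm with a two-finger parallel gripper is mounted at the origin on a cart in front of the work surface, level with it; the furniture and walls round the work are solid. World frame = base frame: x ahead of the robot, y to its left, z up, the work surface at z = 0. Lengths are in mm, angles in rad, forces in N, time in s.
With the tool pointing down it reaches from about 400 to 875 mm from the base axis. Payload 4.4 kg.
Tool frame: the origin (TCP) lies midway between the tips of the shut fingers; the grasp point (between the pads) lies 19 mm behind it (ctrl.pinch_z is the distance from the TCP to the grasp point, in mm); z points along the fingers, y is the line along which they close (so a half turn about z gives the same grasp; the last joint's range is limited). The gripper opens to 85 mm and grips with 20 to 120 N. Pads are 22 mm wide; open, the fingers measure 114 mm over their backs; the gripper's body (76 mm by 85 mm) begins 54 mm behind the grasp point. The pads swing forward as they close: fully open they stand 13 mm farther back than shut.
Start: joints at [-1.173, 0.628, 0.038, 1.517, -0.027, 0.996, -0.02], TCP at [290.756, 581.36, 198.513] pointing down, gripper open.
Joint ranges: [-3.06, 3.06], [-0.37, 2.12], [-1.25, 1.32], [0.18, 2.47], [-1.1, 4.24], [0.23, 1.98], [-2.94, 2.94]. Speed limits (rad/s): [2.57, 2.57, 3.14, 3.14, 3.14, 3.14, 3.14].

INTERFACE

Orientations are given as [roll, pitch, yaw] about the fixed x, y, z axes, in that order (R = Rz(yaw) Ry(pitch) Rx(roll)).
In Python, from cell import read_state, cams, order, ctrl gives the robot as it stands.
- The arm moves only by the tool move_arm, never from a script. Its argument "targets" is text: rows parted by semicolons, each of 7 numbers parted by spaces: the gripper's target within -1 to 1 (fully open at 1, half-way at 0, shut at -1), then the shift along the tool's x, y, z in cm, then the turn, a rotation vector about the tool's x, y, z in degrees. A call has 1 to 5 rows; each row shifts and turns the commanded pose from where the row before left it, along the tool's axes as they then stand; what a row does not reach is not made up. A row lasts 1/12 s, in which the tool goes at most 41.7 mm and 7.16 degrees, less where a joint would pass 70% of its speed; a pose out of reach is approached as far as the arm can. A call with a gripper value outside its range is refused whole. The fingers move at their own pace and stop on an object; the grip force is fixed at half the most. Time passes only in rows, so rows that do not move let the fingers close. It gives the time, the measured TCP pose, the force, the opening and the grip force at its end, in the units of the state.
- read_state(): the state, without advancing time (a new reading comes with each control period).
- cams.get_image(name): name is "scene" or "top" or "wrist"; returns a dict with "color" (400x640x3 uint8, red, green, blue), "fovy" (degrees; the focal length in pixels is half the picture's height over the tangent of half this angle, whatever the lens; pixels are square), "cx", "cy" (the principal point, pixels), "k1" (the pictures are not rectified: a ray, as slopes to the right and down, at radius r is drawn at 1 + k1 r^2 times it, then the intrinsics apply), "rvec" (rotation vector, rad) and "tvec" (3), from world to camera coordinates, as OpenCV has them. Camera axes: x right, y down, z forward; pixel columns grow to the right and rows downward; lengths in mm; the calibration is good to about 2 mm. A picture is of the moment at which its call begins. There is no depth.
- order.finish_job(): hands the job in; it is judged then, once.
The state is a dict: "clock": time; "qpos": joint angles; "qd": joint speeds; "tau": joint torques, N m; "eef_pos": TCP position; "tool_rot": TCP orientation; "force": force on the tool from outside, world axes, zero at the start; "torque": the same for the moment, N m; "width": finger opening in mm; "gripper_force": force on a finger pad.
Only numpy, scipy, OpenCV 4.12 (cv2) and the standard library are available. Lean on these libraries where they do the work, as an engineer would, in place of code of your own. Each camera call takes 0.05 s, during which the arm holds its last target. There are 200 camera calls.

## Working session

There is one attempt and no reset: what is moved stays moved. The work goes in short steps, Python scripts to look and compute and a tool call to move; the robot and the scene stay as the last step left them, time stands still between calls to the robot, and variables do not carry over. Pictures are saved under pics/ and viewed, at most 10 in all, crops included, and the job is handed in when it is done.

Besides the shell and the picture viewer there is one more tool, called after ">>>" as name(argument=value, ...) on one line, values as JSON. move_arm: Moves the arm, as the interface text tells. Its arguments: {"type":"object","properties":{"targets":{"type":"string"}},"required":["targets"]}

```bash
mkdir -p pics
cat > h.py <<'E'
import numpy as np, cv2
from cell import read_state, cams, order, ctrl
from scipy.spatial.transform import Rotation as R
def snap(n,f=None):
    im=cams.get_image(n)
    if f: cv2.imwrite('pics/'+f,im['color'][:,:,::-1])
    return im
def ray(im,u,v):
    f=200/np.tan(np.radians(im['fovy'])/2)
    d=np.array([(u-im['cx'])/f,(v-im['cy'])/f]); s=d.copy()
    for _ in range(20): s=d/(1+im['k1']*(s@s))
    Rm=cv2.Rodrigues(np.array(im['rvec'],float))[0]
    return -Rm.T@np.array(im['tvec']).ravel(), Rm.T@np.array([s[0],s[1],1])
def atz(im,u,v,z):
    c,d=ray(im,u,v); return c+d*(z-c[2])/d[2]
def tri(*a):
    A=0;b=0
    for im,u,v in a:
        c,d=ray(im,u,v); d=d/np.linalg.norm(d); P=np.eye(3)-np.outer(d,d); A=A+P; b=b+P@c
    return np.linalg.solve(A,b)
def proj(im,p):
    Rm=cv2.Rodrigues(np.array(im['rvec'],float))[0]
    q=Rm@np.array(p,float)+np.array(im['tvec']).ravel(); s=q[:2]/q[2]; s=s*(1+im['k1']*(s@s))
    f=200/np.tan(np.radians(im['fovy'])/2); return s*f+[im['cx'],im['cy']]
E
python3 - <<'E'
from h import *
import pickle
d={n:snap(n,n+'0.png') for n in('scene','top','wrist')}
pickle.dump(d,open('d0.pkl','wb'))
s=read_state();print({k:np.round(v,3) for k,v in s.items()},ctrl.pinch_z)
E
```

```text
{'clock': np.float64(0.15), 'qpos': array([-1.173,  0.629,  0.038,  1.518, -0.027,  0.996, -0.02 ]), 'qd': array([-0.   , -0.002,  0.   , -0.004, -0.   ,  0.003,  0.   ]), 'tau': array([ 3.0000e-03, -5.6380e+01,  1.2280e+00, -1.9365e+01,  1.1000e-02,
        7.0000e-03,  0.0000e+00]), 'eef_pos': array([290.524, 580.903, 197.813]), 'tool_rot': array([-3.14 ,  0.   ,  2.678]), 'force': array([-0.859,  0.94 , -0.309]), 'torque': array([ 0.042, -0.023,  0.041]), 'gripper_force': np.float64(0.0), 'width': np.float64(85.35)} 18.700000000000003
```

View pics/scene0.png

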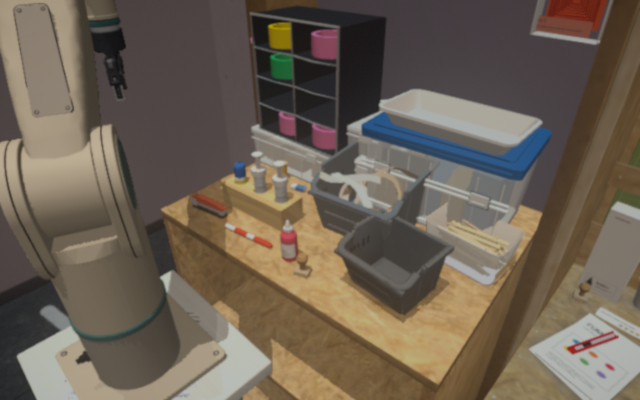

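View pics/top0.png

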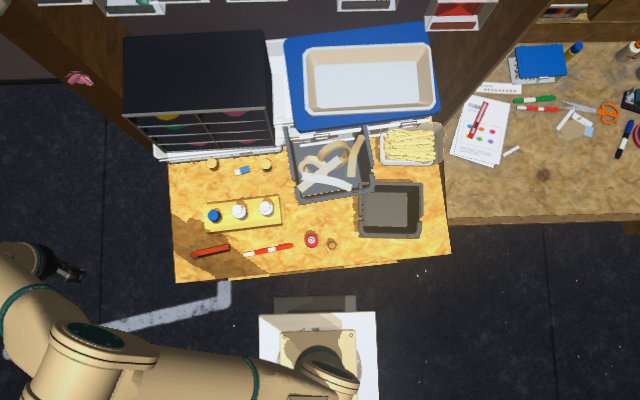

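The rack shows at about (262,195) in scene and (243,212) in top. The blue-capped glue stick is in the left hole and the syringes are in the middle and right ones. The empty bin is at top (390,210). I'll enlarge both.

Run:
```python
import cv2,numpy as np
a=cv2.imread('pics/scene0.png')[140:230,210:310]; b=cv2.imread('pics/top0.png')[185:240,195:295]
a=cv2.resize(a,None,fx=5,fy=5,interpolation=2);b=cv2.resize(b,None,fx=5,fy=5,interpolation=2)
c=cv2.imread('pics/scene0.png')[205:315,330:460];c=cv2.resize(c,(300,254))
d=cv2.imread('pics/top0.png')[175:245,350:430];d=cv2.resize(d,(240,210)) 
o=np.zeros((600,800,3),np.uint8)
o[:300,:500]=a[:300];o[300:575,:500]=b;o[:254,500:]=c;o[300:510,500:740]=d
cv2.imwrite('pics/c1.png',o)
```

```text
(no output)
```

View pics/c1.png

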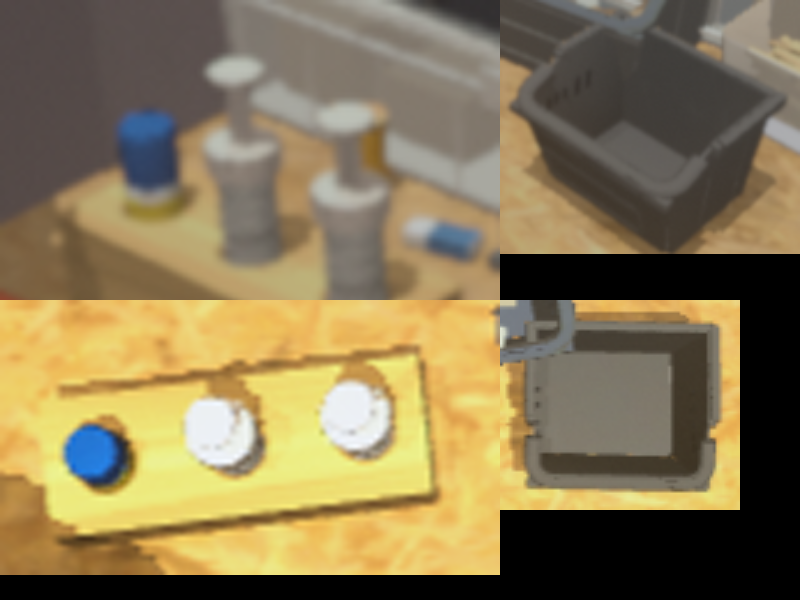

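Crop readings, in full-image pixels:

| Point | scene | top |
|---|---|---|
| left plate | (257,154) | (237.6,210.4) |
| right plate | (279,163.4) | (265,206.6) |
| glue stick top | (239.4,164) | (213.8,216) |

The bin floor corners in top are (363,192)–(407,227).

Run:
```python
from h import *
import pickle
d=pickle.load(open('d0.pkl','rb'));S,T=d['scene'],d['top']
for n,s,t in(('L',(257,154),(237.6,210.4)),('R',(279.2,163.4),(265,206.6)),('glue',(239.4,164),(213.8,216))):
    print(n,tri((S,*s),(T,*t)).round(1),[atz(T,*t,z).round(1)[:2] for z in(147,107)])
for z in(0,60):print('rack',z,[atz(T,195+x/5,185+(y-300)/5,z).round(0)[:2] for x,y in((60,388),(415,350),(435,495),(60,540))])
print('floor',[atz(T,350+(x-500)/3,175+(y-300)/3,3).round(0)[:2] for x,y in((540,352),(672,352),(672,455),(540,455))])
print('rim',[atz(T,350+(x-500)/3,175+(y-300)/3,z).round(0)[:2] for x,y,z in((530,325,117),(718,325,117),(712,488,93),(530,488,93))])
# camera mount
W=d['wrist'];c,_=ray(W,320,200);s=read_state();Rt=R.from_euler('xyz',s['tool_rot'])
print('wristcam in tool',Rt.inv().apply(c-s['eef_pos']).round(1),Rt.inv().apply(ray(W,W['cx'],W['cy'])[1]).round(3),Rt.as_matrix().round(3))
```

```text
L [414.9 189.5 158.7] [array([415.8, 191.6]), array([421.1, 197.1])]
R [423.  121.3 156. ] [array([423.6, 122.5]), array([429.2, 125.9])]
glue [408.6 257.8 110. ] [array([403.2, 251.5]), array([408.1, 258.9])]
rack 0 [array([460., 298.]), array([476.,  98.]), array([394.,  88.]), array([374., 298.])]
rack 60 [array([451., 286.]), array([466.,  94.]), array([388.,  85.]), array([369., 286.])]
floor [array([ 477., -143.]), array([ 474., -267.]), array([ 377., -262.]), array([ 380., -139.])]
rim [array([ 482., -122.]), array([ 478., -286.]), array([ 339., -277.]), array([ 343., -119.])]
wristcam in tool [ 8.22e+01 -1.00e-01 -1.75e+02] [-0.315 -0.001  0.949] [[-0.894  0.447 -0.001]
 [ 0.447  0.894 -0.001]
 [-0.    -0.001 -1.   ]]
```

Plate heights of 156–159 mm match the expected 156–161, and the spacing of about 69 mm matches 70. I'll go above the left syringe with the gripper shutting on the way, then turn to line up with the row.

>>> move_arm(targets="-1 -2.4 -2.45 -0.3 0 0 0;-1 -2.4 -2.45 -0.3 0 0 0;-1 -2.4 -2.45 -0.3 0 0 0;-1 -2.4 -2.45 -0.3 0 0 0;-1 -2.4 -2.45 -0.3 0 0 0")

```text
clock: 0.57
eef_pos: [343.4, 416.3, 213.4]
tool_rot: [-3.141, 0.0, 2.678]
force: [0.1, 0.4, -0.0]
width: 25.4
gripper_force: 0.0
```

>>> move_arm(targets="-1 -2.4 -2.45 -0.2 0 0 0;-1 -2.4 -2.45 -0.2 0 0 0;-1 -2.4 -2.45 -0.2 0 0 0;-1 -2.4 -2.45 -0.2 0 0 0;-1 -2.4 -2.45 -0.2 0 0 0")

```text
clock: 0.98
eef_pos: [395.9, 253.1, 223.6]
tool_rot: [-3.141, -0.0, 2.678]
force: [0.5, -0.8, 0.1]
width: 0.6
gripper_force: 0.0
```

>>> move_arm(targets="-1 -2.4 -2.45 0 0 0 0;-1 -2.4 -2.45 0 0 0 0;-1 0 0 0 0 0 7;-1 0 0 0 0 0 7;-1 0 0 0 0 0 7")

```text
clock: 1.4
eef_pos: [417.1, 188.5, 223.5]
tool_rot: [-3.142, -0.0, 2.303]
force: [0.4, 1.2, -0.3]
width: -0.1
gripper_force: 0.0
```

>>> move_arm(targets="-1 0 0 0 0 0 7;-1 0 0 0 0 0 7;-1 0 0 0 0 0 7;-1 0 0 0 0 0 7;-1 0 0 0 0 0 7")

```text
clock: 1.82
eef_pos: [416.6, 189.5, 223.4]
tool_rot: [-3.141, 0.0, 1.694]
force: [0.5, 0.3, 0.3]
width: 0.2
gripper_force: 0.0
```

Run:
```python
from h import *
import pickle
W=snap('wrist','w1.png');pickle.dump(W,open('w1.pkl','wb'));s=read_state()
im=W['color'][:,:,::-1].copy()
for p in((415,190,159),(423,121.5,156),(408,258,107)):
    print(proj(W,p).round(1))
print(s['clock'],s['eef_pos'],s['tool_rot'],s['force'],s['width'])
```

```text
[317.3 202.2]
[316.8 285.3]
[319.2  98.4]
1.8667 [416.60622646 189.52353365 223.3487147 ] [-3.14117848e+00  2.16595120e-04  1.68920273e+00] [-0.35830226  0.42901012  0.25132094] 0.018128979541342436
```

View pics/w1.png

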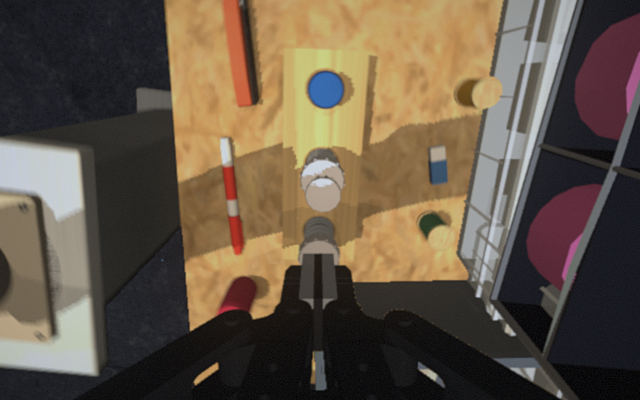

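The left plate is at (322,194), the glue stick top at (325,90), and the right plate is half hidden behind the fingers near (318,250).

Run:
```python
from h import *
import pickle
W=pickle.load(open('w1.pkl','rb'));d=pickle.load(open('d0.pkl','rb'))
print(atz(W,322,194,159),atz(W,325,90,107),atz(W,321,154+0,107))
print(tri((W,322,194),(d['scene'],257,154),(d['top'],237.6,210.4)),tri((W,322,194),(d['scene'],257,154)))
print('rack edges',[atz(W,u,v,60).round(1) for u,v in((284,50),(375,50),(283,220),(364,220))])
```

```text
[417.4987574  196.41692618 159.        ] [411.70357361 264.75951221 107.        ] [414.90894518 214.45563542 107.        ]
[416.85582655 192.71355869 155.25390642] [418.49593915 194.74479205 155.30727058]
rack edges [array([372.8, 292.6,  60. ]), array([451.8, 302.3,  60. ]), array([386.6, 133.5,  60. ]), array([468.2, 143.6,  60. ])]
```

>>> move_arm(targets="-1 0.5 0.2 1.5 0 0 0;-1 0 0 1.5 0 0 0;-1 0 0 1.5 0 0 0;-1 0 0 1.2 0 0 0;-1 0 0 0 0 0 0")

```text
clock: 2.28
eef_pos: [416.4, 194.1, 164.6]
tool_rot: [-3.137, 0.002, 1.703]
force: [-0.4, -0.5, 1.0]
width: 0.5
gripper_force: 0.0
```

Run:
```python
from h import *
W=snap('wrist');S=snap('scene');s=read_state();print(s['eef_pos'],s['tool_rot'],s['force'])
a=cv2.resize(S['color'][140:230,210:310],(500,450));b=cv2.resize(W['color'][150:330,250:390],(300,386))
o=np.zeros((450,800,3),np.uint8);o[:,:500]=a;o[:386,500:]=b
cv2.imwrite('pics/c2.png',o[:,:,::-1])
```

```text
[417.97379759 194.64604082 166.43265738] [-3.14073351e+00  3.06449702e-04  1.70167885e+00] [ 0.12460211 -0.20369842  0.32040594]
```

View pics/c2.png

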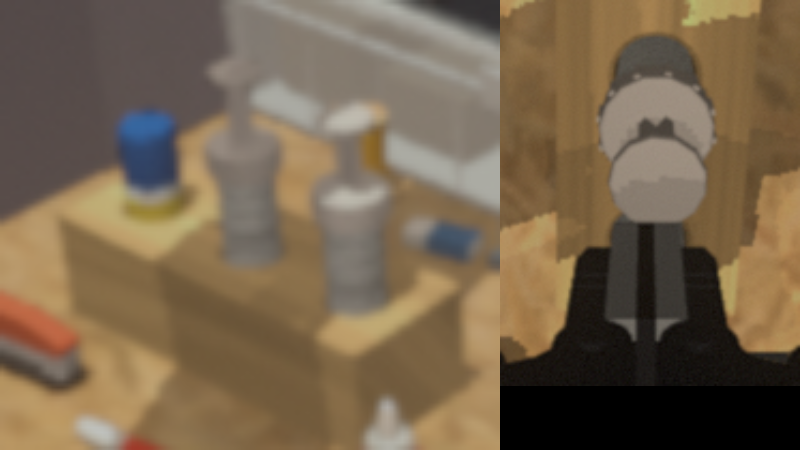

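The plate is centred at wrist pixel (323,234), and the fingertips' top edge is at row 253. I'll check where the TCP projects.

Run:
```python
from h import *
W=snap('wrist');s=read_state();p=s['eef_pos']
print(p,proj(W,p),proj(W,p+[0,11,0]),atz(W,323,234,156),atz(W,323,234,160),atz(W,323,211,107),atz(W,319,252,p[2]),W['fovy'],W['k1'])
S=cams.get_image('scene');print(proj(S,p))
```

```text
[418.46095617 194.84031323 166.912005  ] [320.88748237 242.01058589] [323.65802382 223.07126416] [419.73352788 194.86189774 156.        ] [419.44851497 196.60116823 160.        ] [420.88376657 190.85022998 107.        ] [418.23270199 188.84497429 166.912005  ] 58.3906424389112 0.003217338290422017
[256.12887745 149.59963867]
```

Both views show the tip just above the plate and perhaps a few mm toward -y. I'll shift 4 mm in +y and push in small steps, watching the force.

>>> move_arm(targets="-1 0.4 0.1 0.3 0 0 0;-1 0 0 0.4 0 0 0;-1 0 0 0.4 0 0 0;-1 0 0 0 0 0 0")

```text
clock: 2.82
eef_pos: [418.1, 198.8, 154.9]
tool_rot: [-3.14, 0.0, 1.701]
force: [-0.2, 0.0, 1.0]
width: 0.6
gripper_force: 0.0
```

>>> move_arm(targets="-1 0 0 0.3 0 0 0;-1 0 0 0.3 0 0 0;-1 0 0 0 0 0 0")

```text
clock: 3.07
eef_pos: [418.2, 198.7, 149.0]
tool_rot: [-3.141, 0.0, 1.7]
force: [0.3, -0.4, -0.3]
width: 0.1
gripper_force: 0.0
```

>>> move_arm(targets="-1 0 0 0.2 0 0 0;-1 0 0 0.2 0 0 0;-1 0 0 0 0 0 0")

```text
clock: 3.32
eef_pos: [418.4, 198.8, 145.2]
tool_rot: [-3.141, 0.0, 1.7]
force: [0.4, 0.1, 0.4]
width: -0.2
gripper_force: 0.0
```

There's no contact force at z = 145, so I'll look.

Run:
```python
from h import *
W=snap('wrist');S=snap('scene');s=read_state();p=s['eef_pos'];print(p,s['force'],proj(W,p),proj(S,p))
a=cv2.resize(S['color'][120:180,220:300],(480,360),interpolation=2);b=cv2.resize(W['color'][180:330,265:375],(320,436),interpolation=2)
o=np.zeros((450,800,3),np.uint8);o[:360,:480]=a;o[:436,480:]=b
cv2.imwrite('pics/c3.png',o[:,:,::-1])
```

```text
[418.5980556  198.8613423  145.44628019] [-0.28082423  0.092083    0.02782509] [320.30665228 241.98426697] [255.9094787  157.34514415]
```

View pics/c3.png

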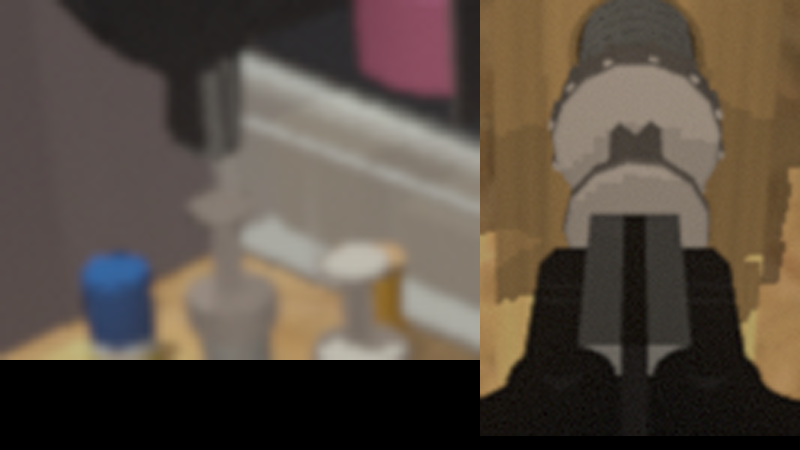

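In both views the fingertips sit about 14 mm higher than the reported TCP and are just over the plate, which hasn't moved. I'll lift a little, nudge +y, and keep pushing.

>>> move_arm(targets="-1 0.3 0.1 -0.4 0 0 0;-1 0 0 0.4 0 0 0;-1 0 0 0.3 0 0 0;-1 0 0 0.2 0 0 0;-1 0 0 0 0 0 0")

```text
clock: 3.83
eef_pos: [418.8, 201.8, 139.9]
tool_rot: [-3.14, 0.0, 1.7]
force: [0.1, 0.4, 0.4]
width: 0.2
gripper_force: 0.0
```

>>> move_arm(targets="-1 0 0 0.3 0 0 0;-1 0 0 0.2 0 0 0;-1 0 0 0 0 0 0")

```text
clock: 4.08
eef_pos: [418.9, 201.8, 135.0]
tool_rot: [-3.141, 0.0, 1.7]
force: [-0.3, 0.1, -0.3]
width: 0.1
gripper_force: 0.0
```

>>> move_arm(targets="-1 0 0 0.2 0 0 0;-1 0 0 0.2 0 0 0;-1 0 0 0 0 0 0")

```text
clock: 4.33
eef_pos: [419.0, 201.9, 131.2]
tool_rot: [-3.141, 0.0, 1.7]
force: [-0.7, -0.7, -1.0]
width: 0.2
gripper_force: 0.0
```

Run:
```python
from h import *
W=snap('wrist');S=snap('scene');s=read_state();p=s['eef_pos'];print(p,s['force'],proj(W,p),proj(S,p),s['qpos'])
a=cv2.resize(S['color'][120:190,220:300],(480,420),interpolation=2);b=cv2.resize(W['color'][180:330,265:375],(320,436),interpolation=2)
o=np.zeros((450,800,3),np.uint8);o[:420,:480]=a;o[:436,480:]=b
cv2.imwrite('pics/c4.png',o[:,:,::-1])
```

```text
[419.17545425 201.95181496 131.42473774] [-0.10411608 -1.09967744  0.29431419] [320.28636681 242.0133169 ] [255.81039318 162.15168581] [-0.69807583  0.48749969  0.26665926  2.09293798 -0.22448075  0.58774625
 -0.1438988 ]
```

View pics/c4.png

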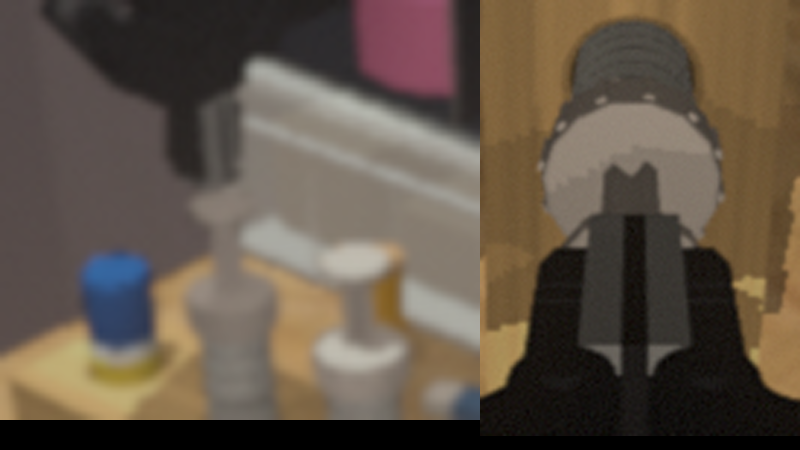

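Judging by the dark finger end in the scene view (row 150 against a projected TCP row of 162), the real tips are about 27 mm above the reported TCP. They're only now reaching the plate. I'll move back 4 mm in y and go on until there's contact.

>>> move_arm(targets="-1 -0.5 0 0 0 0 0;-1 0 0 0.2 0 0 0;-1 0 0 0.2 0 0 0;-1 0 0 0 0 0 0")

```text
clock: 4.77
eef_pos: [419.7, 196.8, 127.2]
tool_rot: [-3.141, 0.0, 1.7]
force: [-0.7, -0.5, -0.0]
width: 0.1
gripper_force: 0.0
```

>>> move_arm(targets="-1 0 0 0.2 0 0 0;-1 0 0 0.2 0 0 0;-1 0 0 0 0 0 0")

```text
clock: 5.02
eef_pos: [419.8, 197.1, 123.3]
tool_rot: [-3.141, 0.0, 1.7]
force: [-0.5, 0.6, -0.6]
width: -0.1
gripper_force: 0.0
```

>>> move_arm(targets="-1 0 0 0.2 0 0 0;-1 0 0 0.2 0 0 0;-1 0 0 0 0 0 0")

```text
clock: 5.27
eef_pos: [419.7, 197.0, 119.2]
tool_rot: [-3.141, 0.0, 1.7]
force: [-0.2, 0.7, 0.3]
width: -0.5
gripper_force: 0.0
```

Run:
```python
from h import *
import pickle
d=pickle.load(open('d0.pkl','rb'))
S=snap('scene');s=read_state();print(s['eef_pos'],s['force'],proj(S,s['eef_pos']))
a=d['scene']['color'].astype(int).sum(2)//3;b=S['color'].astype(int).sum(2)//3
for r in range(140,176):print(r,a[r,248:268:2],b[r,248:268:2])
```

```text
[419.6395751  196.92725066 119.2319462 ] [-0.29094096  0.25255232 -0.5090104 ] [257.74247879 167.32255063]
140 [ 82  82  84 103 123 129 137 147 139 134] [ 38  38  38  37  39  48  60 126 143 137]
141 [ 82  82  82 102 120 121 125 138 147 147] [ 42  39  38  39  43  59  77 128 150 149]
142 [ 82  82  82  98 118 121 119 123 134 147] [ 58  41  37  39  57  62  73 108 137 150]
143 [ 82  82  82  94 117 121 118 119 122 132] [ 75  44  38  42  72  70  71  98 124 134]
144 [ 82  83  83  93 116 122 118 118 119 121] [ 79  46  39  43  78  72  73  98 121 124]
145 [ 82  82  83  90 116 122 118 119 118 119] [ 79  46  39  44  76  73  72  99 121 121]
146 [ 83  83  83  89 116 122 118 118 119 119] [ 79  47  40  43  76  73  74  99 122 122]
147 [ 82  82  84  88 114 122 119 119 119 119] [ 80  46  38  42  76  74  73 100 121 121]
148 [ 83  82  83  86 110 123 119 119 119 119] [ 80  44  40  44  75  75  73 100 122 122]
149 [ 83  82  83  86 108 123 119 119 120 119] [ 80  47  41  43  73  76  72 101 122 121]
150 [ 83  83  83  92 115 128 123 119 120 120] [ 80  46  40  41  72  78  72 102 122 122]
151 [ 83  82  91 123 145 
[... 1474 characters left out ...]
 [136 152 183 184 159 139 140 149 143 134] [138 139 138 136 122 119 122 125 123 132]
169 [135 150 181 185 175 162 165 172 153 130] [138 135 135 135 125 123 125 125 120 126]
170 [136 142 170 182 178 177 175 168 138 129] [138 133 129 131 125 124 125 124 114 126]
171 [141 137 149 167 166 171 164 143 115 128] [144 133 118 124 122 124 124 119 108 126]
172 [146 140 129 138 140 147 136 121 107 125] [149 139 110 113 116 120 118 113 105 124]
173 [149 144 123 125 126 131 123 116 105 125] [152 143 110 109 113 116 115 111 105 126]
174 [149 146 125 124 124 126 121 114 105 124] [152 147 116 109 112 115 114 110 106 125]
175 [148 147 131 123 125 125 120 113 106 126] [151 150 126 110 111 114 114 110 108 128]
```

The plate edge has moved about 2.5 px down (around 6 mm) with the finger right on it, so it is sliding. The tip offset is about 30 mm. Continuing.

>>> move_arm(targets="-1 0 0 0.2 0 0 0;-1 0 0 0.2 0 0 0;-1 0 0 0.2 0 0 0;-1 0 0 0 0 0 0")

```text
clock: 5.65
eef_pos: [419.6, 197.0, 113.1]
tool_rot: [-3.141, 0.0, 1.7]
force: [-0.8, -1.2, -0.1]
width: 0.4
gripper_force: 0.0
```

>>> move_arm(targets="-1 0 0 0.2 0 0 0;-1 0 0 0.2 0 0 0;-1 0 0 0 0 0 0")

```text
clock: 5.9
eef_pos: [419.7, 196.9, 109.1]
tool_rot: [-3.141, 0.0, 1.7]
force: [-0.7, 1.0, 0.3]
width: 0.0
gripper_force: 0.0
```

>>> move_arm(targets="-1 0 0 0.2 0 0 0;-1 0 0 0.2 0 0 0;-1 0 0 0 0 0 0")

```text
clock: 6.15
eef_pos: [419.6, 196.9, 105.1]
tool_rot: [-3.141, 0.0, 1.7]
force: [-0.1, 0.8, 0.1]
width: -0.3
gripper_force: 0.0
```

Run:
```python
from h import *
import pickle
W=snap('wrist');S=snap('scene');s=read_state();p=s['eef_pos'];print(p,s['force'],s['torque'],proj(S,s['eef_pos']))
a=cv2.resize(S['color'][120:190,220:300],(480,420),interpolation=2);b=cv2.resize(W['color'][180:330,265:375],(320,436),interpolation=2)
o=np.zeros((450,800,3),np.uint8);o[:420,:480]=a;o[:436,480:]=b
cv2.imwrite('pics/c5.png',o[:,:,::-1])
```

```text
[419.61990427 196.89357383 105.24929982] [0.81346616 0.56778631 0.04964819] [-0.00837597  0.02666739  0.00332371] [258.24986361 172.47749316]
```

View pics/c5.png

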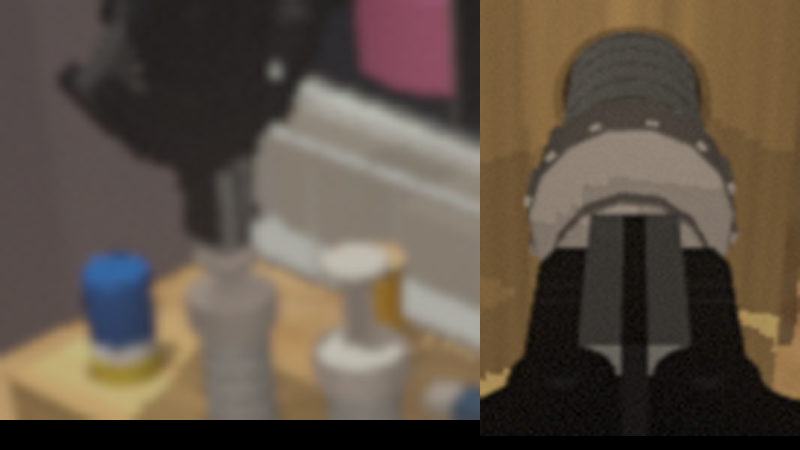

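The plunger is well in: the plate is now close above the collar. I'll continue to the stop.

>>> move_arm(targets="-1 0 0 0.2 0 0 0;-1 0 0 0.2 0 0 0;-1 0 0 0 0 0 0")

```text
clock: 6.5
eef_pos: [419.7, 197.0, 101.2]
tool_rot: [-3.141, 0.0, 1.7]
force: [-0.8, -0.0, 0.3]
width: -0.1
gripper_force: 0.0
```

>>> move_arm(targets="-1 0 0 0.2 0 0 0;-1 0 0 0.2 0 0 0;-1 0 0 0 0 0 0")

```text
clock: 6.75
eef_pos: [419.6, 196.9, 97.2]
tool_rot: [-3.141, 0.0, 1.7]
force: [1.1, -0.1, -0.3]
width: 0.1
gripper_force: 0.0
```

>>> move_arm(targets="-1 0 0 0.2 0 0 0;-1 0 0 0.1 0 0 0;-1 0 0 0 0 0 0")

```text
clock: 7.0
eef_pos: [419.7, 197.0, 94.2]
tool_rot: [-3.141, 0.0, 1.7]
force: [-0.1, -0.9, 0.9]
width: 0.1
gripper_force: 0.0
```

>>> move_arm(targets="-1 0 0 0.2 0 0 0;-1 0 0 0 0 0 0")

```text
clock: 7.17
eef_pos: [419.8, 197.1, 92.3]
tool_rot: [-3.141, -0.0, 1.7]
force: [0.1, 0.5, -0.7]
width: -0.1
gripper_force: 0.0
```

>>> move_arm(targets="-1 0 0 0.2 0 0 0;-1 0 0 0 0 0 0")

```text
clock: 7.33
eef_pos: [422.1, 198.0, 92.1]
tool_rot: [3.137, -0.002, 1.7]
force: [-1.5, -0.3, 16.8]
width: 0.0
gripper_force: 8.3
```

>>> move_arm(targets="-1 0 0 0.2 0 0 0;-1 0 0 0 0 0 0")

```text
clock: 7.5
eef_pos: [423.8, 198.9, 91.9]
tool_rot: [3.133, -0.004, 1.7]
force: [-2.2, -0.1, 33.9]
width: 0.1
gripper_force: 17.0
```

It stops hard at TCP z ≈ 92 with 34 N, so the tip offset is about 33 mm (home plate top at 125). That makes the left syringe good. I'll lift, move 70 mm along the row to the right one, and push it.

>>> move_arm(targets="-1 0 0 -2 0 0 0;-1 0 0 -2 0 0 0;-1 0 0 -2 0 0 0;-1 -2.5 -0.1 0 0 0 0;-1 -2.5 -0.1 0 0 0 0")

```text
clock: 7.92
eef_pos: [425.1, 148.4, 149.5]
tool_rot: [3.139, -0.001, 1.705]
force: [0.2, -0.5, -0.4]
width: -0.2
gripper_force: 0.0
```

>>> move_arm(targets="-1 -2 -0.1 0 0 0 0;-1 0 0 0 0 0 0")

```text
clock: 8.08
eef_pos: [425.9, 122.9, 148.6]
tool_rot: [-3.141, 0.002, 1.695]
force: [-0.3, -0.2, 0.3]
width: 0.3
gripper_force: 0.0
```

Run:
```python
from h import *
import pickle
W=snap('wrist');S=snap('scene');T=snap('top');s=read_state();p=s['eef_pos'];print(p,s['force'],proj(W,p),proj(W,(425.5,126.5,157)))
pickle.dump((W,S,T),open('w2.pkl','wb'))
a=cv2.resize(S['color'][120:190,220:300],(480,420),interpolation=2);b=cv2.resize(W['color'][180:330,265:375],(320,436),interpolation=2)
o=np.zeros((450,800,3),np.uint8);o[:420,:480]=a;o[:436,480:]=b
cv2.imwrite('pics/c6.png',o[:,:,::-1])
```

```text
[425.87109496 127.6849129  148.38879818] [-0.22958303  1.04923945  0.08810877] [321.10814504 233.49405911] [320.22501092 242.35481985]
```

View pics/c6.png

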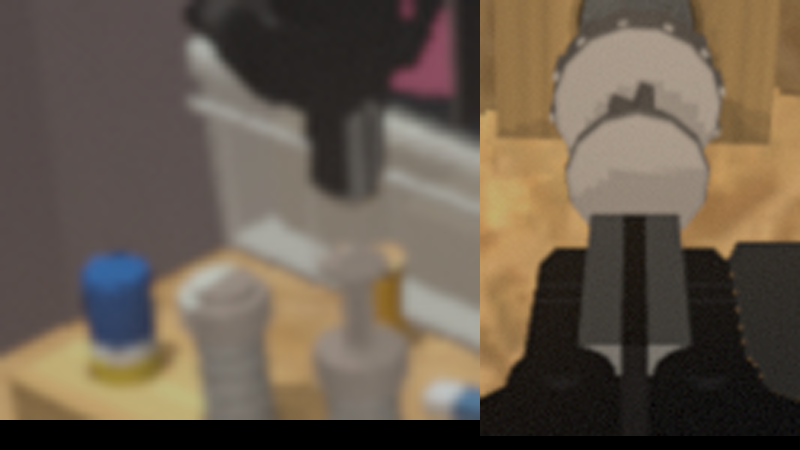

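The left plunger is clearly home, and the right plate is centred under the fingers at wrist (319,239). Pushing.

>>> move_arm(targets="-1 0 0 1 0 0 0;-1 0 0 1 0 0 0;-1 0 0 0.4 0 0 0;-1 0 0 0.3 0 0 0;-1 0 0 0 0 0 0")

```text
clock: 8.65
eef_pos: [425.7, 127.9, 121.1]
tool_rot: [-3.141, -0.0, 1.702]
force: [0.1, 0.2, 0.8]
width: -0.0
gripper_force: 0.0
```

>>> move_arm(targets="-1 0 0 0.3 0 0 0;-1 0 0 0.2 0 0 0;-1 0 0 0 0 0 0")

```text
clock: 8.9
eef_pos: [426.0, 127.4, 116.4]
tool_rot: [3.142, -0.0, 1.701]
force: [-0.1, -0.1, 1.3]
width: -0.4
gripper_force: 0.0
```

>>> move_arm(targets="-1 0 0 0.2 0 0 0;-1 0 0 0 0 0 0")

```text
clock: 9.07
eef_pos: [426.0, 127.2, 114.4]
tool_rot: [3.142, -0.0, 1.7]
force: [-0.3, 0.5, 0.8]
width: 0.2
gripper_force: 0.0
```

>>> move_arm(targets="-1 0 0 0.2 0 0 0;-1 0 0 0 0 0 0")

```text
clock: 9.23
eef_pos: [425.9, 127.2, 112.3]
tool_rot: [-3.141, -0.0, 1.7]
force: [0.4, 0.1, -0.3]
width: 0.1
gripper_force: 0.1
```

>>> move_arm(targets="-1 0 0 0.2 0 0 0;-1 0 0 0 0 0 0")

```text
clock: 9.4
eef_pos: [428.5, 127.9, 112.1]
tool_rot: [3.137, -0.001, 1.7]
force: [-0.2, -0.3, 16.7]
width: -0.4
gripper_force: 8.5
```

>>> move_arm(targets="-1 0 0 0.2 0 0 0;-1 0 0 0 0 0 0")

```text
clock: 9.57
eef_pos: [430.7, 128.5, 111.9]
tool_rot: [3.132, -0.003, 1.7]
force: [-2.8, 0.4, 33.8]
width: 0.2
gripper_force: 17.1
```

>>> move_arm(targets="-1 0 0 0.2 0 0 0;-1 0 0 0 0 0 0")

```text
clock: 9.73
eef_pos: [431.6, 128.9, 111.6]
tool_rot: [3.129, -0.004, 1.699]
force: [-4.3, -0.8, 53.7]
width: 0.0
gripper_force: 26.8
```

It jams at TCP z ≈ 112 (about 16 mm in) with the force climbing to 54 N, so the right syringe is the bad one. I'll lift, open, and come down around its collar in checked steps.

>>> move_arm(targets="-1 0 0 -1.5 0 0 0;1 0 0 -1.5 0 0 0;1 0 0 -1 0 0 0;1 0 0 0 0 0 0;1 0 0 0 0 0 0")

```text
clock: 10.15
eef_pos: [426.0, 127.4, 146.5]
tool_rot: [3.141, -0.0, 1.701]
force: [0.5, 0.2, -0.2]
width: 48.8
gripper_force: 0.0
```

>>> move_arm(targets="1 0 0 0 0 0 0;1 0 0 0 0 0 0;1 0 0 0 0 0 0")

```text
clock: 10.4
eef_pos: [425.4, 127.0, 145.7]
tool_rot: [-3.14, 0.0, 1.7]
force: [-0.1, -0.7, 0.2]
width: 83.2
gripper_force: 0.0
```

Run:
```python
from h import *
import pickle
W=snap('wrist','w3.png');S=snap('scene');T=snap('top');s=read_state();p=s['eef_pos'];print(p,s['force'],s['width'],s['tool_rot'])
pickle.dump((W,S,T),open('w3.pkl','wb'))
a=cv2.resize(S['color'][110:200,220:320],(480,432),interpolation=2);b=cv2.resize(W['color'][160:400,230:410],(320,427),interpolation=2)
o=np.zeros((450,800,3),np.uint8);o[:432,:480]=a;o[:427,480:]=b
cv2.imwrite('pics/c7.png',o[:,:,::-1])
```

```text
[425.70311437 127.09166516 146.07156854] [ 0.14795819  0.5167746  -0.04933722] 85.19889246761957 [-3.14068403e+00  2.77623005e-04  1.70026174e+00]
```

View pics/c7.png

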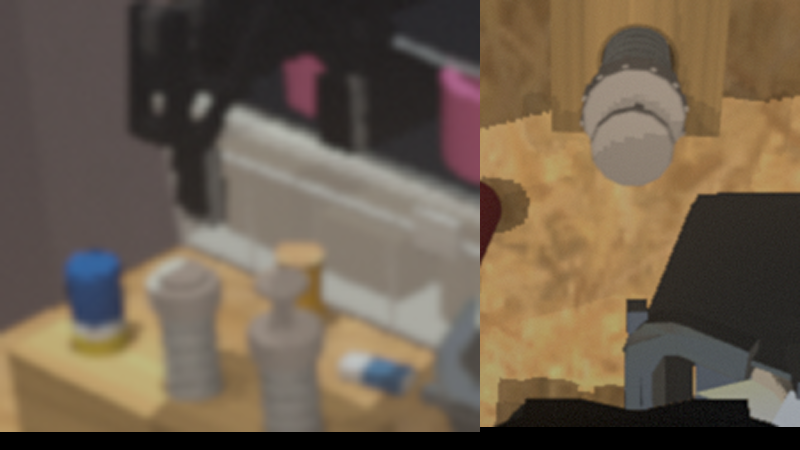

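The open fingers straddle the jammed syringe; its plate is at wrist px (315,243), about 2 mm toward -x. Descending.

>>> move_arm(targets="1 0 -0.2 2 0 0 0;1 0 0 2 0 0 0;1 0 0 1.5 0 0 0;1 0 0 1.2 0 0 0;1 0 0 0 0 0 0")

```text
clock: 10.97
eef_pos: [422.4, 126.5, 77.6]
tool_rot: [-3.137, 0.001, 1.7]
force: [0.7, -0.8, 0.2]
width: 85.2
gripper_force: 0.0
```

>>> move_arm(targets="1 0 0 0.3 0 0 0;1 0 0 0.3 0 0 0;1 0 0 0 0 0 0")

```text
clock: 11.22
eef_pos: [424.2, 127.1, 73.6]
tool_rot: [3.141, -0.0, 1.7]
force: [-0.4, -0.5, 0.4]
width: 85.7
gripper_force: 0.0
```

>>> move_arm(targets="1 0 0 0.3 0 0 0;1 0 0 0.3 0 0 0;1 0 0 0 0 0 0")

```text
clock: 11.47
eef_pos: [423.9, 127.0, 67.4]
tool_rot: [-3.141, -0.0, 1.701]
force: [0.2, 0.2, -0.3]
width: 85.1
gripper_force: 0.0
```

>>> move_arm(targets="1 0 0 0.3 0 0 0;1 0 0 0.3 0 0 0;1 0 0 0.3 0 0 0;1 0 0 0 0 0 0")

```text
clock: 11.8
eef_pos: [423.6, 126.9, 57.9]
tool_rot: [-3.141, 0.0, 1.7]
force: [-0.0, 0.3, -0.0]
width: 85.2
gripper_force: 0.0
```

>>> move_arm(targets="-1 0 0 0 0 0 0;-1 0 0 0 0 0 0;-1 0 0 0 0 0 0;-1 0 0 0 0 0 0;-1 0 0 0 0 0 0")

```text
clock: 12.22
eef_pos: [424.3, 127.1, 58.9]
tool_rot: [3.141, -0.0, 1.7]
force: [-0.4, -0.0, 3.8]
width: 34.2
gripper_force: 59.1
```

>>> move_arm(targets="-1 0 0 0 0 0 0;-1 0 0 0 0 0 0;-1 0 0 0 0 0 0")

```text
clock: 12.47
eef_pos: [424.3, 127.1, 58.9]
tool_rot: [3.141, -0.0, 1.7]
force: [-0.3, 0.5, 5.9]
width: 33.6
gripper_force: 59.3
```

The grip is on the collar (34 mm, 59 N). Lifting straight out and over to the bin, whose floor centre is at about (428, -202).

>>> move_arm(targets="-1 0 0 -1 0 0 0;-1 0 0 -2 0 0 0;-1 0 0 -3 0 0 0;-1 0 0 -3 0 0 0;-1 0 0 -3 0 0 0")

```text
clock: 12.88
eef_pos: [423.2, 126.6, 179.5]
tool_rot: [-3.14, 0.001, 1.7]
force: [0.5, 0.4, -2.2]
width: 33.6
gripper_force: 60.1
```

>>> move_arm(targets="-1 0 0 -2.5 0 0 0;-1 0 0 0 0 0 0")

```text
clock: 13.05
eef_pos: [426.9, 127.8, 207.5]
tool_rot: [3.133, -0.002, 1.7]
force: [0.8, 0.1, -0.0]
width: 34.1
gripper_force: 60.2
```

>>> move_arm(targets="-1 -3.3 -0.4 0 0 0 0;-1 -3.3 -0.4 0 0 0 0;-1 -3.3 -0.4 0 0 0 0;-1 -3.3 -0.4 0 0 0 0;-1 -3.3 -0.4 0 0 0 0")

```text
clock: 13.47
eef_pos: [424.5, -40.5, 202.8]
tool_rot: [-3.14, -0.0, 1.701]
force: [0.3, -0.4, -1.2]
width: 34.0
gripper_force: 60.1
```

>>> move_arm(targets="-1 -3.3 -0.4 0 0 0 0;-1 -3.3 -0.4 0 0 0 0;-1 -3.3 -0.4 0 0 0 0;-1 -3.2 -0.4 0 0 0 0;-1 -3.1 -0.3 0 0 0 0")

```text
clock: 13.88
eef_pos: [426.5, -203.8, 202.6]
tool_rot: [-3.14, -0.001, 1.7]
force: [0.3, -0.6, -1.2]
width: 33.8
gripper_force: 60.1
```

>>> move_arm(targets="-1 0 0 0 0 0 0;-1 0 0 0 0 0 0")

```text
clock: 14.05
eef_pos: [426.5, -204.0, 202.6]
tool_rot: [-3.14, -0.0, 1.696]
force: [0.1, -0.4, -0.3]
width: 34.2
gripper_force: 60.1
```

Run:
```python
from h import *
import pickle
W=snap('wrist');S=snap('scene');T=snap('top');s=read_state();p=s['eef_pos'];print(p,s['force'],s['width'],s['tool_rot'])
pickle.dump((W,S,T),open('w4.pkl','wb'))
a=S['color'][100:320,210:470];a=cv2.resize(a,None,fx=1.65,fy=1.65,interpolation=2);b=W['color'][80:400,150:520];
o=np.zeros((400,800,3),np.uint8);o[:a.shape[0],:429]=a;o[:320,430:]=b
cv2.imwrite('pics/c8.png',o[:,:,::-1])
```

```text
[ 427.15539449 -200.77730582  202.7967177 ] [ 0.03910868  0.5925218  -1.13657715] 34.17209469374078 [-3.14031843e+00 -1.56738713e-03  1.70201252e+00]
```

View pics/c8.png

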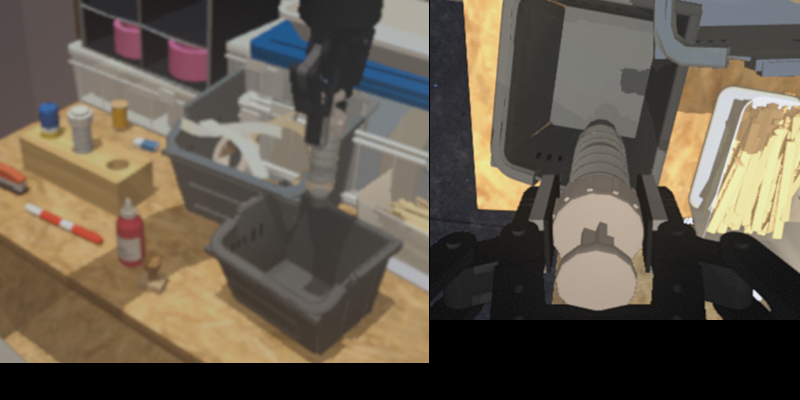

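The syringe hangs upright with its collar gripped and its nozzle over the bin, and the good one still stands in the rack. I've used up the picture allowance (that was the 11th, one over the limit), so from here I'll check by numbers only. Checking the floor edges seen at wrist px (283,90) and (382,95), with the right edge at (360,215).

Run:
```python
from h import *
import pickle
W,S,T=pickle.load(open('w4.pkl','rb'))
for u,v in((283,90),(382,95),(360,215),(272,170)):print(atz(W,u,v,3).round(0))
print(proj(S,(427,-202,156)),proj(S,(427,-202,3)))
```

```text
[ 381. -136.    3.]
[ 480. -128.    3.]
[ 479. -258.    3.]
[ 377. -219.    3.]
[401.04929316 221.87856468] [393.01927473 284.57461478]
```

The floor centre is confirmed at about (428, -197). I'll shift 8 mm toward the front for finger room, lower, and release with a partial opening.

>>> move_arm(targets="-1 0 -0.8 2.5 0 0 0;-1 0 0 3 0 0 0;-1 0 0 3 0 0 0;-1 0 0 2 0 0 0;-1 0 0 1 0 0 0")

```text
clock: 14.62
eef_pos: [418.3, -200.8, 86.0]
tool_rot: [-3.138, -0.003, 1.703]
force: [0.5, 0.0, -0.8]
width: 34.2
gripper_force: 60.1
```

>>> move_arm(targets="-1 0 0 0.8 0 0 0;-1 0 0 0.7 0 0 0;-1 0 0 0 0 0 0;-1 0 0 0 0 0 0")

```text
clock: 14.95
eef_pos: [419.9, -203.0, 73.7]
tool_rot: [3.141, -0.0, 1.701]
force: [0.2, 0.7, -1.1]
width: 33.8
gripper_force: 60.1
```

>>> move_arm(targets="0.3 0 0 0 0 0 0;0.3 0 0 0 0 0 0;0.3 0 0 0 0 0 0;0.3 0 0 0 0 0 0;0.3 0 0 0 0 0 0")

```text
clock: 15.37
eef_pos: [419.8, -203.5, 73.8]
tool_rot: [3.141, 0.0, 1.7]
force: [0.3, 0.6, 0.7]
width: 55.4
gripper_force: 0.0
```

>>> move_arm(targets="0.3 0 0 -1 0 0 0;0.3 0 0 -1.5 0 0 0;0.6 0 0 -2 0 0 0;0.6 0 0 -3 0 0 0;0.6 0 0 -3 0 0 0")

```text
clock: 15.78
eef_pos: [418.8, -203.2, 179.3]
tool_rot: [-3.14, -0.001, 1.7]
force: [1.2, -0.2, -0.5]
width: 68.2
gripper_force: 0.0
```

>>> move_arm(targets="0.6 0 0 -3 0 0 0;0.6 0 0 -3 0 0 0;0.6 0 0 0 0 0 0;0.6 0 0 0 0 0 0;0.6 0 0 0 0 0 0")

```text
clock: 16.2
eef_pos: [419.2, -202.9, 238.1]
tool_rot: [-3.141, -0.001, 1.701]
force: [-0.0, -0.3, -0.4]
width: 68.3
gripper_force: 0.0
```

Run:
```python
from h import *
import pickle
s=read_state();print(s['clock'],s['eef_pos'],s['force'],s['width'],s['gripper_force'])
d=pickle.load(open('d0.pkl','rb'));W,S,T=snap('wrist'),snap('scene'),snap('top')
# brightness change in bin (scene) and wrist light blobs
dif=np.abs(S['color'].astype(int)-d['scene']['color'].astype(int)).sum(2)
g=W['color'].astype(int).sum(2)//3;sat=W['color'].max(2).astype(int)-W['color'].min(2)
print('scene');[print(r,(dif[r,340:440:4]>60).astype(int)) for r in range(196,300,6)]
print('wrist gray');[print(r,g[r,230:430:8]) for r in range(90,330,10)]
b=S['color'].astype(int).sum(2)//3
print('rack L');[print(r,b[r,248:272:3]) for r in range(150,182,4)]
```

```text
16.2 [ 419.17692131 -202.93861486  238.12332938] [-0.03717345 -0.27178347 -0.42079512] 68.2625802787686 0.0
scene
196 [0 0 0 0 0 0 0 0 0 0 0 0 0 0 0 0 0 0 0 0 0 0 0 0 0]
202 [0 0 0 0 0 0 0 0 0 0 0 0 0 0 0 0 0 0 0 0 0 0 0 0 0]
208 [0 0 0 0 0 0 0 0 0 0 0 0 0 0 0 0 0 0 0 0 0 0 0 0 0]
214 [0 0 0 0 0 0 0 0 0 0 0 0 0 0 0 0 0 0 0 0 0 0 0 0 0]
220 [0 0 0 0 0 0 0 0 0 0 0 0 0 0 0 1 0 0 0 0 0 0 0 0 0]
226 [0 0 0 0 0 0 0 0 0 0 0 0 0 0 0 0 0 0 1 0 0 0 0 0 0]
232 [0 0 0 0 0 0 0 0 0 0 0 0 0 0 1 1 1 0 0 0 0 1 0 0 0]
238 [1 0 0 0 0 0 0 0 0 0 0 0 0 1 1 1 1 0 0 0 0 0 0 0 0]
244 [0 0 0 0 0 0 0 0 0 0 0 0 1 1 1 1 1 1 0 0 0 0 0 0 0]
250 [0 0 0 0 0 0 0 0 0 0 0 0 1 1 1 1 1 1 0 0 0 0 0 0 0]
256 [0 0 0 0 0 0 0 0 0 0 0 0 0 1 1 1 1 0 0 0 0 0 0 0 0]
262 [0 0 0 0 0 0 0 0 0 0 0 0 0 1 1 1 0 0 0 0 0 0 0 0 0]
268 [0 0 0 0 0 0 0 0 0 0 0 0 0 0 1 1 0 0 0 0 0 0 0 0 0]
274 [0 0 0 0 0 0 0 0 0 0 0 0 0 0 0 0 1 0 0 0 0 0 0 0 0]
280 [0 0 0 0 0 0 0 0 0 0 0 0 0 0 0 0 1 0 0 0 0 0 0 0 0]
286 [0 0 0 0 0 0 0 0 0 0 0 0 0 0 0 0 0 0 0 0 0 0 0 0 0]
292 [0 0 0 0 0 0 0 0 0 0 0 0 0 0 0 0 0 0 0 0 0 0 0 0 0]
298 [0 0 0 0 0 0 0 0 0 0 0 0 0 0 0
[... 2210 characters left out ...]
07 142 148 142 141 142 143 156 148 154
 146 145 155  43  36  34  86]
300 [ 21  28  47  51  52  54  52 117 111 148 134 132 128 122 141 157 146 153
 134 153 150  40  36  34  33]
310 [ 23  48  48  51  50  53  52 108 108 141 130 130 138 132 147 156 141 137
 141 139 230 182  32  35  33]
320 [ 21  49  47  57  61  55  60 111 110 145 131 143 144 135 146 141 138 141
 138 175 227 211  31  29  30]
rack L
150 [ 86  85  88 122 123 123 123 123]
154 [ 86  86  86 116 124 124 124 123]
158 [ 87  87  87 110 147 165 165 140]
162 [ 86  87 102 133 136 142 160 168]
166 [118 152 187 191 190 170 154 137]
170 [140 159 172 156 158 161 134 144]
174 [154 141 128 131 125 113 128 135]
178 [113 153 118 119 116 102 137 141]
```

The scene difference shows the syringe inside the bin (cols 388–408, rows 220–280), and the good plunger's collar and plate are unchanged in the rack. I'll confirm it is at rest, then hand in.

>>> move_arm(targets="0.6 0 0 0 0 0 0;0.6 0 0 0 0 0 0;0.6 0 0 0 0 0 0;0.6 0 0 0 0 0 0;0.6 0 0 0 0 0 0")

```text
clock: 16.77
eef_pos: [419.5, -203.4, 238.3]
tool_rot: [-3.141, -0.0, 1.7]
force: [1.0, 0.8, -0.3]
width: 68.7
gripper_force: 0.0
```

Run:
```python
from h import *
a=snap('scene')['color'].astype(int)
for _ in range(5): b=snap('scene')['color'].astype(int)
m=np.abs(a-b).sum(2)[200:300,340:450]>60
print(m.sum())
if m.sum()<15: print(order.finish_job())
```

```text
0
the job is handed in; nothing more can be done
None
```

The job is handed in (no verdict came back): the right-hand syringe jammed about 16 mm in and now rests in the empty grey bin, and the left one went fully home and still stands in the rack; I viewed 11 pictures, one over the limit of 10.

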